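Hold the new bearing against its ledge for bolting

ROBOT

A 7-joint arm with a two-finger parallel gripper is mounted at the origin on the work surface. World frame = base frame: x ahead of the robot, y to its left, z up, the work surface at z = 0. Lengths are in m, angles in rad, forces in N, time in s.
With the tool pointing down it reaches from about 0.425 to 0.95 m from the base axis. Payload 4.7 kg.
Tool frame: the origin (TCP) lies on the centre line of the jaws, within the pads' length; the fingertips stand robot.nose_length ahead of it and the grasp point (between the pads) lies 8 mm behind it (robot.nose_length is the distance from the TCP to the fingertips, in m); z points along the fingers, y is the line along which they close (so a half turn about z gives the same grasp; the last joint's range is limited). The gripper opens to 85 mm and grips with 20 to 120 N. Pads are 22 mm wide; open, the fingers measure 114 mm over their backs; the gripper's body (76 mm by 85 mm) begins 54 mm behind the grasp point. The pads swing forward as they close: fully open they stand 13 mm farther back than shut.
Start: joints at [-1.205, 0.469, -0.049, 1.532, 0.024, 1.141, -0.082], TCP at [0.26, 0.623, 0.242] pointing down, gripper open.
Joint ranges: [-2.59, 2.59], [-0.33, 1.99], [-1.39, 1.29], [0.1, 2.45], [-1.04, 4.18], [0.21, 1.99], [-2.66, 2.66]. Speed limits (rad/s): [2.57, 2.57, 3.14, 3.14, 3.14, 3.14, 3.14].

INTERFACE

Orientations are given as [roll, pitch, yaw] about the fixed x, y, z axes, in that order (R = Rz(yaw) Ry(pitch) Rx(roll)).
In Python, from plant import robot gives the robot as it stands. Calls block until the motion is done:
- robot.goto(position, orientation): joint-space move of the TCP to a pose.
- robot.move_straight(position, vel=0.15, attitude=None, contact_N=None): straight line of the TCP; attitude=None keeps the orientation; vel is the mean speed in m/s. With contact_N (N) it stops when the force on the tool has changed by that much, and returns True; else False.
- robot.move_joints(angles): joint-space move.
- robot.grip(opening, strength=None): opening from 0.0 (shut) to 1.0 (fully open); strength is the grip in N (None keeps the last); returns when the fingers have stopped.
- robot.sleep(seconds).
- robot.inverse_kinematics(position, orientation): joint angles nearest the present ones, or None.
- robot.sense(): the state.
- robot.grab_frame(name): name is "scene" or "top" or "wrist"; returns a dict with "image" (400x640x3 uint8, red, green, blue), "range_z" (400x640 float32, m along the optical axis (not along the pixel's ray), 0 where there is no reading), "fx", "fy", "cx", "cy" (pixels), "R" (3x3) and "t" (3): a world point X has camera coordinates R X + t. Camera axes: x right, y down, z forward; pixel columns grow to the right and rows downward; lengths in m; the calibration is good to about 2 mm. The wrist camera is an equidistant fisheye: a pixel r from the principal point sees the ray r / f radians off the axis. A picture is of the moment at which its call begins.
A pose or a line that the arm cannot do raises robot.IKError and nothing moves.
- robot.close_job(): hands the job in; it is judged then, once.
The state is a dict: "t": time; "joint_pos": joint angles; "joint_velocities": joint speeds; "effort": joint torques, N m; "tcp_pos": TCP position; "tcp_rot": TCP orientation; "wrist_force": force on the tool from outside, world axes, zero at the start; "torque": the same for the moment, N m; "opening": opening from 0.0 (shut) to 1.0 (fully open); "gripper_force": force on a finger pad.
Only numpy, scipy, OpenCV 4.12 (cv2) and the standard library are available. Lean on these libraries where they do the work, as an engineer would, in place of code of your own. Each camera call takes 0.05 s, during which the arm holds its last target. There are 200 camera calls.

TASK

The worn bearing has come off this drive base, so be my third hand while I bolt down the new green pillow block that is lying loose on the bench. Set it flat on the bare bearing seat nearest you with its two foot slots over the two tapped holes, slide it square against the raised ledge behind that seat without ramming it, and lean on it with a steady push of about 12 newtons for a couple of seconds. Finish exactly like that, still holding it there under that push: do not take your hand away, and leave everything else on the bench where it lies.

Things in the scene. Friction and masses are not known exactly. Their poses are not given: they have to be found in the camera images.
- bearing: New bright green pillow block bearing, loose, 0.66 kg, standing on its foot. Origin: centre of underside; x along the bore, y along the foot, z up. Foot 38 (x) x 127 (y) x 15 mm with slots 13 x 19 mm at y = +-47.5. Round housing on it: 30 mm thick in x with flat faces (grip these from above), 62 across in y, centre 33 and top 64 mm up. Half a turn makes no difference.
- drive_base: Grey-green cast bed 340 (x) x 200 (y) x 16 mm, fixed. Origin: centre of underside, on the bench; x points roughly away from the robot. Two light-grey machined seats 71 (x) x 150 (y), tops 30 mm above the bench: the bare one at x = -85, nearest the robot; the one at +85 carries a bolted green bearing, top 94 mm above the bench. Tapped holes of 10 mm in each seat, 47.5 mm either side of the middle.
- ledge: Raised ledge on the far (+x) edge of the bare seat, a rigid dark-grey steel bar 12 (x) x 150 (y) mm, its top 13 mm above the seat, fixed to the drive base. Origin: middle of the bottom edge of its face towards the robot, at seat height; x points away from the robot, the way to push; y along the ledge.
- home (a point): Point on the bare seat's top, midway between its two tapped holes and 19 mm in front of the ledge's face: the bearing's origin belongs here when it is home. Axes as those of the drive base. Fixed to the drive base.
- old_bearing: The worn bearing that was taken off, same shape and size as the new one but rusty brown, loose on the bench: leave it alone. It and the new one may lie in either's place. Origin: centre of its underside.
- spanner: Loose steel spanner 190 mm long, 8 mm thick, lying flat; bystander. Origin: its middle, underside.
- gear: Loose steel spur gear, 95 mm across, 26 mm high at its hub, lying flat; bystander. Origin: centre of its underside.
- grease_tin: Loose red tin, 76 mm across, 75 mm high; bystander. Origin: centre of its underside.
- mallet: Loose hammer with a wooden handle and brass head, 250 mm long, about 26 mm high; bystander. Origin: its middle, underside.
- square: Loose fitter's square: dark stock 100 x 18 x 20 mm and a steel blade 140 mm long; bystander. Origin: middle of the stock, underside.
- bolt_tray: Loose small blue tray of bolts, 110 x 80 x 25 mm; bystander. Origin: centre of its underside.
Not all that is in view belongs to the job. Leave any orange or yellow look-alike of the bearing alone.

How it is judged:
On the way:
1. the green bearing, held on its seat and home against the ledge, is pushed against it with a steady 6 to 18 N for 1.5 s (x of bearing in the frame of home between -0.0025 and 0.0025 m and y of bearing in the frame of home between -0.0045 and 0.0045 m and z of bearing in the frame of home between -0.0025 and 0.0025 m and angle between bearing's own z axis and vertical below 0.05 rad and angle between the y axis of bearing and the y axis of drive_base, either way round below 0.035 rad and contact force between bearing and ledge between 6 and 18 N and contact force between the fingers and bearing above 3 N), for 1.5 s.
At the end, for the whole second after the job is handed in: Green bearing flat on the bare seat, within 2.5 mm of home towards the ledge and in height, 4.5 mm along the ledge, square within 0.035 rad, tilt under 0.05 rad, at rest, the fingers still on it (over 3 N), pressing it on the ledge with 6 to 18 N (all of step 1 and linear speed of bearing below 0.01 m/s); the arm keeps its last pose, push and grip.
It fails at once if the bearing is rammed against the ledge (over 45 N) (contact force between bearing and ledge above 45 N).
It fails at once if another thing on the bench is shifted by more than 25 mm (distance of any of old_bearing, spanner, gear, grease_tin, mallet, square, bolt_tray from where it was at the start of the episode above 0.025 m).
It also fails if it takes over 51 s, if anything falls off the work surface, if the arm or the gripper's body presses on something with over 40 N, if the wrist force passes 120 N, or if a joint passes its speed limit or range.

## Working session

There is one attempt and no reset: what is moved stays moved. The work goes in short steps, each a Python script; the robot and the scene stay as the last script left them, time stands still between calls to the robot, and variables do not carry over. Pictures are saved under pics/ and viewed, at most 10 in all, crops included, and the job is handed in when it is done.

```bash
ls; mkdir -p pics; python3 - <<'E'
from plant import robot
import cv2,numpy as np
for n in ("top","scene"):
    f=robot.grab_frame(n); cv2.imwrite(f"pics/{n}0.png",f["image"][:,:,::-1]); np.savez(f"{n}0.npz",**f)
    print(n,f["fx"],f["R"].round(3).tolist(),f["t"])
s=robot.sense(); print(s, robot.nose_length)
E
```

```text
pics
top 415.4250036191967 [[0.014, -1.0, -0.001], [-0.981, -0.014, -0.196], [0.196, 0.003, -0.981]] [-0.05989172  0.50743905  1.51661795]
scene 436.6462750888753 [[0.879, 0.476, 0.009], [0.371, -0.671, -0.642], [-0.3, 0.568, -0.766]] [-0.40876359 -0.16527306  1.61732884]
{'t': 0.1, 'joint_pos': array([-1.20487392,  0.46937848, -0.04862147,  1.53358504,  0.02409595,
        1.14100525, -0.08230851]), 'joint_velocities': array([-0.00061463, -0.00099202, -0.00016894, -0.00432062, -0.00013771,
        0.00107455,  0.00083662]), 'effort': array([ 4.38140441e-04, -5.11517823e+01, -4.72744473e-02, -2.38389552e+01,
        1.07313393e-02,  4.34389294e-03,  1.44806825e-05]), 'tcp_pos': array([0.2594088 , 0.62260698, 0.24135002]), 'tcp_rot': array([-3.13980255e+00,  4.73005559e-05,  2.74681301e+00]), 'wrist_force': array([-0.63546797,  0.01854923,  0.69095229]), 'torque': array([ 0.01504211,  0.02328791, -0.0368237 ]), 'gripper_force': 0.0, 'opening': 0.9973153951385231} 0.011
```

View pics/top0.png

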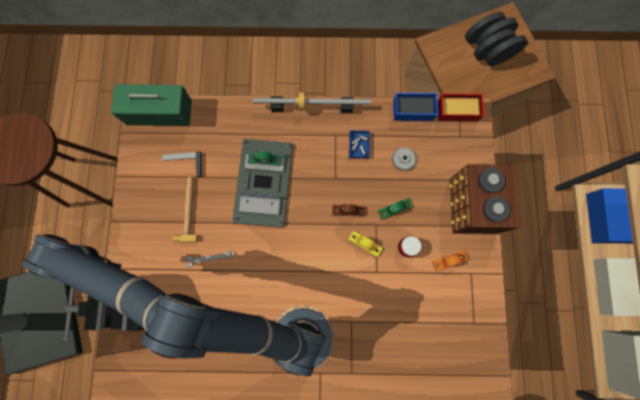

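View pics/scene0.png

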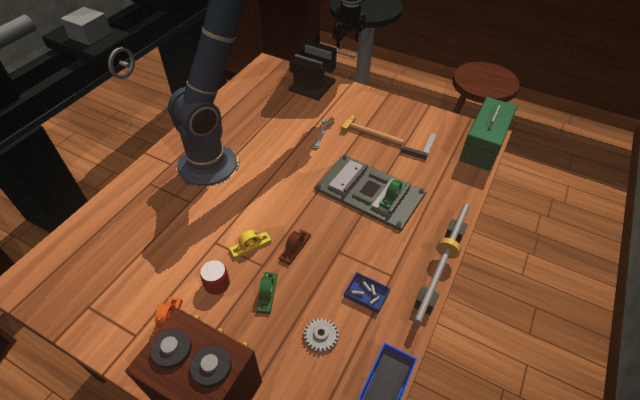

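The top view shows these candidates: loose green at (396,209), rusty brown (349,210), yellow (366,242), orange (451,261) and the bolted green bearing on the far seat (264,156). I choose the green one at (396,209). The bare seat is at (260,205), with the ledge just above it. Next I take one close crop and measure.

```bash
cat > h.py <<'E'
import numpy as np,cv2
def cloud(f):
    v,u=np.mgrid[:400,:640]; z=f["range_z"]
    x=(u-f["cx"])/f["fx"]; y=(v-f["cy"])/f["fy"]
    P=np.stack([x*z,y*z,z],-1)
    return (P-f["t"])@f["R"]
def rect(xy):
    (c,s,a)=cv2.minAreaRect(np.float32(xy)*1000)
    if s[0]<s[1]: a+=90; s=s[::-1]
    return np.array(c)/1000,s,(a+90)%180-90   # angle of the long axis, deg
E
python3 - <<'E'
from h import *
for n in ("top","scene"):
    f=dict(np.load(n+"0.npz")); W=cloud(f); hsv=cv2.cvtColor(f["image"],cv2.COLOR_RGB2HSV).astype(int)
    X,Y,Z=np.moveaxis(W,-1,0); ok=f["range_z"]>0
    g=ok&(hsv[...,0]>50)&(hsv[...,0]<85)&(hsv[...,1]>110)&(Z>.004)&(Z<.12)
    k,l,st,c=cv2.connectedComponentsWithStats(g.astype(np.uint8))
    for i in range(1,k):
        if st[i,4]>60:
            m=l==i; print(n,"green",c[i].round(),st[i,4],rect(W[m][:,:2]),"z",Z[m].min().round(3),Z[m].max().round(3))
            hi=m&(Z>Z[m].max()-.03); print("  top part",rect(W[hi][:,:2]))
    (u,v)=(262,182) if n=="top" else (370,190)
    box=np.zeros_like(ok); box[v-55:v+55,u-60:u+60]=1
    b=ok&box&(Z>.008)&(Z<.022)&(hsv[...,1]<110); k,l,st,c=cv2.connectedComponentsWithStats(b.astype(np.uint8)); m=l==1+st[1:,4].argmax(); print(n,"bed",rect(W[m][:,:2]),np.median(Z[m]))
    b=ok&box&(Z>.025)&(Z<.036)&(hsv[...,2]>120); k,l,st,c=cv2.connectedComponentsWithStats(b.astype(np.uint8))
    for i in range(1,k):
        if st[i,4]>80: m=l==i; print(n,"seat",c[i],rect(W[m][:,:2]),np.median(Z[m]))
    b=ok&box&(Z>.038)&(Z<.05)
    k,l,st,c=cv2.connectedComponentsWithStats(b.astype(np.uint8))
    for i in range(1,k):
        if st[i,4]>20: m=l==i; print(n,"ledge?",c[i],rect(W[m][:,:2]),np.median(Z[m]))
im=cv2.imread("pics/top0.png"); a=cv2.resize(im[180:270,320:480],None,fx=4.5,fy=4.5,interpolation=3);cv2.imwrite("pics/crop1.png",a)
E
```

```text
top green [163. 118.] 278 (array([0.81876923, 0.57355975]), (260.4757995605469, 93.52721405029297), -67.02326393127441) z 0.029 0.087
  top part (array([0.81848944, 0.57366553]), (260.5008239746094, 90.12271118164062), -67.29999351501465)
top green [264. 157.] 225 (array([0.66581384, 0.15966573]), (122.6885986328125, 35.88202667236328), 83.57975006103516) z 0.036 0.104
  top part (array([0.66688525, 0.15925063]), (59.9621467590332, 29.97686004638672), 87.0670394897461)
top green [395. 208.] 205 (array([ 0.48548178, -0.34757751]), (122.54396057128906, 31.251262664794922), -66.58021926879883) z 0.006 0.07
  top part (array([ 0.48279749, -0.34622464]), (60.9171142578125, 26.394960403442383), -65.61746788024902)
top bed (array([0.58234314, 0.16662196]), (339.83868408203125, 201.18643188476562), -4.426918029785156) 0.01666932436657769
top seat [261.86285714 166.02857143] (array([0.65549567, 0.16216064]), (148.2119140625, 53.94898986816406), 84.80262756347656) 0.030295719782690713
top seat [258.60649087 205.07302231] (array([0.48726089, 0.17389919]), (149.19137573242188, 58.35209655761719)
[... 633 characters left out ...]
(339.7323303222656, 206.30935668945312), -4.5550384521484375) 0.014570629221193154
scene seat [345.63366337 174.84653465] (array([0.48654501, 0.17250134]), (153.4703826904297, 55.77023696899414), 85.54336547851562) 0.028530971577768266
scene seat [381.10344828 195.56896552] (array([0.63443848, 0.1600004 ]), (149.51669311523438, 19.047548294067383), 89.68731689453125) 0.02852622087499014
scene ledge? [354.97247706 177.3853211 ] (array([0.52485718, 0.16810457]), (149.23265075683594, 13.918177604675293), 85.9526138305664) 0.04208793405968066
scene ledge? [394.875      197.83984375] (array([0.67437665, 0.15698413]), (150.92544555664062, 52.25693893432617), 85.67298889160156) 0.042775788585859634
```

View pics/crop1.png

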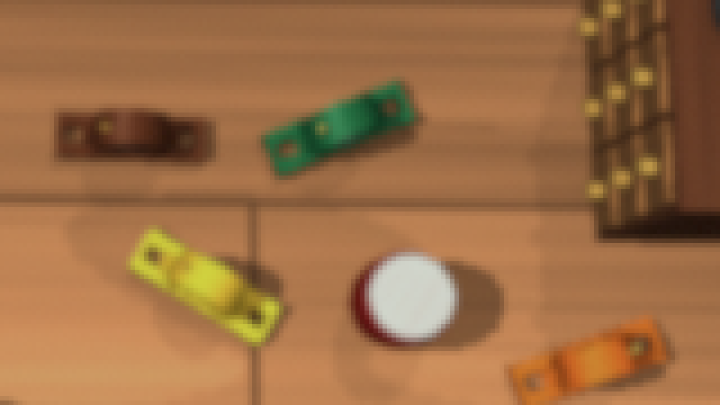

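The crop confirms it: the green bearing is loose and flat, between the brown one and the tin. The top camera puts it at about (0.484, -0.347) with its long axis at -66.6°. The bed is at -4.5°, and home is near (0.50, 0.172). I'll look from above both places with the wrist camera.

```bash
python3 - <<'E'
from plant import robot
from h import *
r=np.deg2rad
for n,p,ys in (("home",[.47,.175,.30],(85.5,-94.5)),("brg",[.484,-.347,.25],(113.4,-66.6))):
    for y in ys:
        q=robot.inverse_kinematics(p,[np.pi,0,r(y)]); print(n,y,None if q is None else np.round(q,2))
    
robot.goto([.47,.175,.30],[np.pi,0,r(85.5)])
f=robot.grab_frame("wrist"); np.savez("w1.npz",**f); cv2.imwrite("pics/w1.png",f["image"][:,:,::-1])
robot.goto([.484,-.347,.25],[np.pi,0,r(113.4)])
f=robot.grab_frame("wrist"); np.savez("w2.npz",**f); cv2.imwrite("pics/w2.png",f["image"][:,:,::-1])
a=np.hstack([cv2.imread("pics/w1.png"),cv2.imread("pics/w2.png")]);cv2.imwrite("pics/w12.png",cv2.resize(a,(800,250)))
s=robot.sense();print(s["t"],s["tcp_pos"],s["tcp_rot"],s["joint_pos"],f["fx"],f["R"].round(3).tolist(),f["t"])
E
```

```text
home 85.5 [-0.81  0.13  0.41  1.88 -0.06  1.14 -0.45]
home -94.5 [-0.35  0.14 -0.1   1.86  0.01  1.15  2.61]
brg 113.4 [ 0.02  0.39  0.7   1.75 -0.28  1.1   1.22]
brg -66.6 [-0.22  0.53  1.12  1.76 -0.51  1.18 -1.69]
3.9083 [ 0.48489649 -0.34579588  0.24990338] [ 3.14112244e+00 -5.03054229e-04  1.98139454e+00] [-0.07444953  0.42283772  0.84880945  1.75626181 -0.34966179  1.12144413
  1.2962027 ] 309.70691628693146 [[0.917, 0.4, 0.0], [0.378, -0.868, 0.321], [0.129, -0.295, -0.947]] [-0.30602958 -0.52732136  0.22376486]
```

View pics/w12.png

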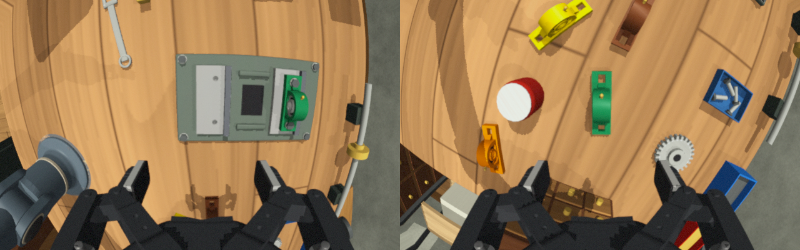

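The wrist views show the bare seat at (210,100) in the left half, with dark holes at both ends, and the green bearing at (600,103) in the right half, upright with clear space around it. Now I refine both poses.

```bash
cat >> h.py <<'E'
def fcloud(f):
    v,u=np.mgrid[:400,:640]; dx=u-f["cx"]; dy=v-f["cy"]; r=np.hypot(dx,dy)+1e-9
    th=r/f["fx"]; k=np.tan(th)/r; z=f["range_z"]
    return (np.stack([dx*k*z,dy*k*z,z],-1)-f["t"])@f["R"]
E
python3 - <<'E'
from h import *
f=dict(np.load("w2.npz")); W=fcloud(f); Z=W[...,2]; hsv=cv2.cvtColor(f["image"],cv2.COLOR_RGB2HSV).astype(int); ok=f["range_z"]>0
def comps(m,name,mn):
    k,l,st,c=cv2.connectedComponentsWithStats(m.astype(np.uint8))
    for i in range(1,k):
        if st[i,4]>mn:
            P=W[l==i]; R=rect(P[:,:2]); print(name,c[i].round(),st[i,4],R[0].round(4),np.round(R[1],1),round(R[2],2),"mean",P.mean(0).round(4))
g=ok&(hsv[...,0]>50)&(hsv[...,0]<85)&(hsv[...,1]>110)&(np.hypot(W[...,0]-.484,W[...,1]+.347)<.1)
comps(g&(Z>.004),"brg",100); comps(g&(Z>.01)&(Z<.018),"foot",30); comps(g&(Z>.055),"crown",30)
print("zmax",Z[g].max(), "bench",np.median(Z[ok&(hsv[...,0]<20)&(np.hypot(W[...,0]-.484,W[...,1]+.347)<.12)&(Z<.01)]))
f=dict(np.load("w1.npz")); W=fcloud(f); Z=W[...,2]; hsv=cv2.cvtColor(f["image"],cv2.COLOR_RGB2HSV).astype(int); ok=f["range_z"]>0
n=(np.hypot(W[...,0]-.583,W[...,1]-.166)<.22)&ok
comps(n&(Z>.009)&(Z<.022)&(hsv[...,1]<120),"bed",400)
comps(n&(Z>.009)&(Z<.2),"all",400)
s=n&(np.hypot(W[...,0]-.495,W[...,1]-.172)<.1)&(Z>.025)&(Z<.036)
comps(s,"seat",100); comps(n&(Z>.038)&(Z<.048),"ledge",60)
hx=np.hypot(W[...,0]-.5,W[...,1]-.172)<.07
print("seat V",np.percentile(hsv[...,2][s],[1,50])); 
comps(s&hx&(hsv[...,2]<.65*np.median(hsv[...,2][s])),"hole",4)
E
```

```text
brg [322. 164.] 2698 [ 0.4838 -0.346 ] [125.8  36. ] -66.43 mean [ 0.4809 -0.3396  0.0382]
foot [321. 158.] 1060 [ 0.4838 -0.346 ] [125.8  36. ] -66.43 mean [ 0.4795 -0.3385  0.0149]
crown [323. 174.] 1056 [ 0.4841 -0.3462] [45.  29.8] -65.95 mean [ 0.4838 -0.3448  0.0612]
zmax 0.33302628147465846 bench -1.575314774624542e-05
bed [385. 153.] 17393 [0.5815 0.1672] [340.6 198.9] -4.29 mean [0.5604 0.1776 0.016 ]
all [391. 156.] 29988 [0.5814 0.1672] [340.8 198.9] -4.27 mean [0.5648 0.1751 0.0255]
seat [336. 159.] 4831 [0.487  0.1735] [150.1  59.4] 85.64 mean [0.487  0.1762 0.03  ]
seat [393. 118.] 118 [0.5665 0.228 ] [26.2 10.7] -1.9 mean [0.566  0.2273 0.026 ]
seat [389. 203.] 116 [0.5582 0.1086] [30.4 10.6] -3.72 mean [0.5573 0.1085 0.0259]
ledge [364. 159.] 1034 [0.5214 0.1713] [150.3  13. ] 85.47 mean [0.5218 0.1759 0.0428]
ledge [467. 161.] 1329 [0.6715 0.1595] [149.3  51.4] 85.53 mean [0.668  0.1664 0.044 ]
seat V [103. 186.]
hole [360. 129.] 5 [0.5198 0.2151] [5.  0.1] 84.83 mean [0.5199 0.2151 0.0342]
hole [359. 156.] 10 [0.5168 0.1789] [11.5  0.2] 84.97 mean [0.5168 0.1789 0.0336]
hole [358. 185.] 15 [0.5138 0.1397] [18.2  0.3] 85.7 mean [0.5138 0.1398 0.0329]
```

The measurements agree: bearing at (0.4838, -0.346) with angle -66.4°, and home at about (0.497, 0.173) with the bed at -4.4°. Next I grasp and lift.

```bash
python3 - <<'E'
from plant import robot
from h import *
r=np.deg2rad; A=[np.pi,0,r(113.6)]
robot.goto([.4838,-.346,.14],A)
print(robot.move_straight([.4838,-.346,.036],vel=.1,attitude=A,contact_N=10))
s=robot.sense(); print(s["tcp_pos"],s["tcp_rot"],s["wrist_force"])
robot.grip(0,60); s=robot.sense(); print(s["t"],s["opening"],s["gripper_force"],s["wrist_force"],s["tcp_pos"])
robot.move_straight([.4838,-.346,.22],vel=.15); s=robot.sense(); print(s["t"],s["opening"],s["gripper_force"],s["wrist_force"],s["tcp_pos"])
robot.goto([.484,.174,.22],[np.pi,0,r(85.6)]); robot.sleep(.3)
s=robot.sense(); print(s["t"],s["opening"],s["wrist_force"],s["tcp_pos"],s["tcp_rot"],s["joint_pos"])
f=robot.grab_frame("wrist"); np.savez("w3.npz",**f); cv2.imwrite("pics/w3.png",f["image"][:,:,::-1])
E
```

```text
False
[ 0.48419507 -0.34642663  0.03664024] [3.14087222e+00 1.12265674e-03 1.98264720e+00] [-0.60072771  0.4088195   0.8254657 ]
6.1667 0.3468143740570062 60.10563254356384 [0.68018206 0.6518926  2.74038424] [ 0.4841966 -0.3459761  0.0363359]
7.5417 0.3437531127118393 59.56062734127045 [ 1.00913446  0.037564   -6.32352648] [ 0.48325773 -0.34542306  0.21888155]
9.725 0.34495744507548703 [ 0.85241454 -0.29448465 -6.59740356] [0.48420198 0.17350094 0.22000956] [3.14151635e+00 8.58373897e-05 1.49304315e+00] [-1.2015156   0.3257645   0.9684843   1.97512475 -0.31842989  1.0010037
 -0.16026256]
```

View pics/w3.png

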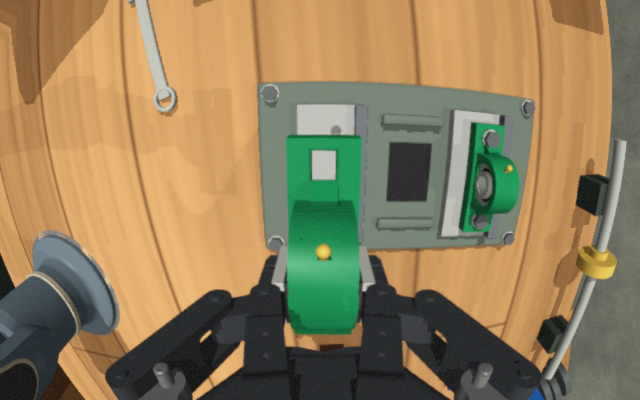

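The bearing is held square: foot end at (323,140), slot at (323,165), and seat hole at (336,131). I'll measure the offset of bearing in hand, and the visible hole.

```bash
python3 - <<'E'
from h import *
f=dict(np.load("w3.npz")); W=fcloud(f); Z=W[...,2]; im=f["image"]; hsv=cv2.cvtColor(im,cv2.COLOR_RGB2HSV).astype(int)
a=np.deg2rad(-4.4); ex=np.array([np.cos(a),np.sin(a)]); ey=np.array([-ex[1],ex[0]])
tcp=np.array([.4842,.1735]); home=np.array([.4972,.173])
g=(hsv[...,0]>50)&(hsv[...,0]<85)&(hsv[...,1]>110); g[:,400:]=0
F=g&(Z>.185)&(Z<.21); P=W[F]; q=np.c_[(P[:,:2]-tcp)@ex,(P[:,:2]-tcp)@ey]
print("foot z",np.percentile(P[:,2],[5,50,95]),"x",np.percentile(q[:,0],[.5,99.5]),"y",np.percentile(q[:,1],[.5,99.5]))
# end edge slope and z slope
A=np.c_[q,np.ones(len(q))]; print("z plane",np.linalg.lstsq(A,P[:,2],rcond=None)[0])
for s in (0,1):
    e=[]; 
    for y in np.arange(.035,.06,.005):
        k=abs(q[:,1]-y)<.0025; e.append([y,np.percentile(q[k,0],[1,99])[s]])
    print("side slope",np.polyfit(*np.array(e).T,1)[0])
S=(Z>.026)&(Z<.034); b=np.zeros_like(S); b[104:138,298:356]=1; S&=b
qs=np.c_[(W[S][:,:2]-home)@ex,(W[S][:,:2]-home)@ey]; print("seat in home frame (x -40..19, y max 75)",np.percentile(qs,[1,99],axis=0).round(4))
h=b.astype(bool)&(hsv[...,2]<140)&(np.hypot(*(np.moveaxis(W[...,:2]-(home+.0475*ey),-1,0)))<.015)
qh=np.c_[(W[h][:,:2]-home)@ex,(W[h][:,:2]-home)@ey]; print("hole",h.sum(),qh.mean(0))
E
```

```text
foot z [0.1973308  0.19884608 0.2083849 ] x [-0.01896169  0.01859604] y [-0.06339144  0.06296603]
z plane [ 0.00178546 -0.01765348  0.20045907]
side slope 0.005099457779555994
side slope 0.015237230993064017
seat in home frame (x -40..19, y max 75) [[-0.0391  0.0438]
 [ 0.0183  0.0741]]
hole 84 [1.48565853e-05 5.15616508e-02]
```

The bearing is centred on the TCP, underside 36 mm below it. I'll set it down 10 mm short of the ledge, stopping on contact.

```bash
cat >> h.py <<'E'
a=np.deg2rad(-4.4); ex=np.array([np.cos(a),np.sin(a),0]); ey=np.array([-ex[1],ex[0],0]); home=np.array([.4972,.173,0])
def st(robot,n=6):
    L=[]
    for _ in range(n): L.append(robot.sense()); robot.sleep(.03)
    s=L[-1]; w=np.mean([k["wrist_force"] for k in L],0); p=s["tcp_pos"]
    o=np.array([w@ex,w@ey,w[2]]); print("t%.2f F'"%s["t"],o.round(2),"p'",((p-home)@ex*1e3).round(2),((p-home)@ey*1e3).round(2),(p[2]*1e3).round(2),"rot",s["tcp_rot"].round(4),"op %.3f gf %.1f"%(s["opening"],s["gripper_force"])); return o
E
python3 - <<'E'
from plant import robot
from h import *
A=[np.pi,0,np.deg2rad(85.6)]; p=home-.010*ex
robot.move_straight(p+[0,0,.085],vel=.12,attitude=A); robot.sleep(.3); st(robot)
print(robot.move_straight(p+[0,0,.060],vel=.012,attitude=A,contact_N=3)); st(robot)
f=robot.grab_frame("wrist"); np.savez("w4.npz",**f); cv2.imwrite("pics/w4.png",f["image"][:,:,::-1])
E
```

```text
t11.52 F' [ 0.05 -0.14 -5.94] p' -10.02 0.07 85.09 rot [ 3.1415e+00 -2.0000e-04  1.4941e+00] op 0.345 gf 59.6
True
t13.14 F' [-0.12 -0.03  6.72] p' -9.93 0.05 66.27 rot [-3.1415  0.      1.494 ] op 0.346 gf 61.1
```

View pics/w4.png

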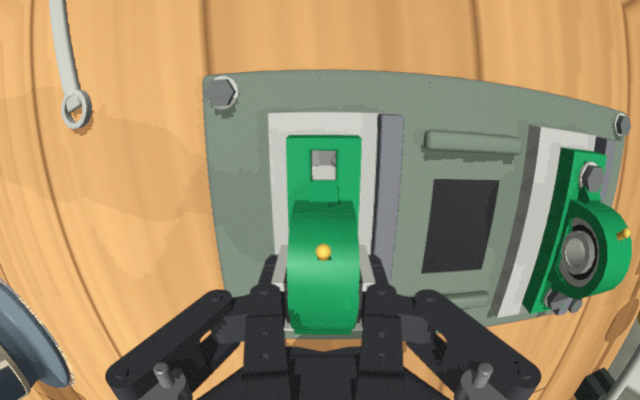

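The foot is flat on the seat, parallel to the ledge (x≈378-400), with a gap of about 17 px. I'll ease the downward pressure, then slide in slowly with contact stop.

```bash
python3 - <<'E'
from plant import robot
from h import *
A=[np.pi,0,np.deg2rad(85.6)]
z=.0662
for _ in range(8):
    robot.move_straight(home-.010*ex+[0,0,z],vel=.02,attitude=A); robot.sleep(.1); o=st(robot,3); print(z)
    if o[2]<-1: break
    z+=.0002
print(robot.move_straight(home-.004*ex+[0,0,z],vel=.02,attitude=A,contact_N=6)); o=st(robot,3)
print(robot.move_straight(home+.004*ex+[0,0,z],vel=.008,attitude=A,contact_N=5)); robot.sleep(.1); o=st(robot)
E
```

```text
t13.66 F' [ 0.43  0.04 -0.21] p' -9.7 0.02 66.31 rot [ 3.1410e+00 -1.0000e-04  1.4939e+00] op 0.345 gf 60.4
0.0662
t14.11 F' [ 1.36 -0.08 -3.37] p' -9.9 0.01 66.31 rot [3.1413e+00 1.0000e-04 1.4940e+00] op 0.342 gf 60.0
0.0664
True
t14.42 F' [-1.24  0.4   6.24] p' -9.84 0.01 66.28 rot [-3.1385e+00 -1.0000e-04  1.4941e+00] op 0.341 gf 61.1
True
t15.24 F' [-1.15  0.08  5.87] p' -9.76 0.02 66.32 rot [-3.1359e+00 -3.0000e-04  1.4942e+00] op 0.345 gf 60.9
```

```bash
python3 - <<'E'
from plant import robot
from h import *
A=[np.pi,0,np.deg2rad(85.6)]
z=.0670
robot.move_straight(home-.010*ex+[0,0,z],vel=.02,attitude=A); robot.sleep(.2); st(robot,3)
print(robot.move_straight(home-.004*ex+[0,0,z],vel=.02,attitude=A,contact_N=8)); robot.sleep(.1); o=st(robot,3)
print(robot.move_straight(home+.004*ex+[0,0,z],vel=.008,attitude=A,contact_N=5)); robot.sleep(.1); o=st(robot)
E
```

```text
t15.79 F' [ 0.23  0.33 -6.11] p' -10.3 -0.08 66.62 rot [-3.1410e+00  5.0000e-04  1.4941e+00] op 0.344 gf 59.8
False
t16.44 F' [-0.49 -0.02 -6.01] p' -4.14 -0.02 66.94 rot [-3.1414  0.      1.494 ] op 0.345 gf 59.7
True
t17.47 F' [-0.01 -0.28  5.95] p' -0.17 -0.09 66.3 rot [-3.1369e+00  7.0000e-04  1.4953e+00] op 0.343 gf 61.2
```

```bash
python3 - <<'E'
from plant import robot
from h import *
A=[np.pi,0,np.deg2rad(85.6)]
z=.0667; x=-.0007
robot.move_straight(home+x*ex+[0,0,z],vel=.02,attitude=A); robot.sleep(.2); st(robot,3)
for _ in range(12):
    x+=.0003; robot.move_straight(home+x*ex+[0,0,z],vel=.02,attitude=A); robot.sleep(.1); o=st(robot,3)
    if o[0]<-4: break
f=robot.grab_frame("wrist"); np.savez("w5.npz",**f); cv2.imwrite("pics/w5.png",f["image"][:,:,::-1])
E
```

```text
t18.03 F' [-0.18  0.04 -5.42] p' -1.27 -0.12 66.31 rot [-3.1404e+00  5.0000e-04  1.4941e+00] op 0.347 gf 60.1
t18.48 F' [-0.04  0.23 -6.14] p' -0.39 -0.03 66.65 rot [3.1416e+00 1.0000e-04 1.4940e+00] op 0.347 gf 59.9
t18.93 F' [ 0.27 -0.02 -6.32] p' -0.1 0.02 66.71 rot [ 3.1416 -0.      1.4941] op 0.344 gf 59.9
t19.38 F' [-0.89 -0.15 -6.05] p' -0.02 -0.0 66.65 rot [-3.1411  0.      1.4942] op 0.343 gf 59.8
t19.83 F' [-2.97 -0.35 -4.47] p' 0.08 -0.02 66.61 rot [-3.1407e+00  1.0000e-04  1.4943e+00] op 0.340 gf 59.8
t20.28 F' [-4.41 -0.37 -4.23] p' 0.14 -0.05 66.55 rot [-3.1402e+00  2.0000e-04  1.4944e+00] op 0.344 gf 60.0
```

View pics/w5.png

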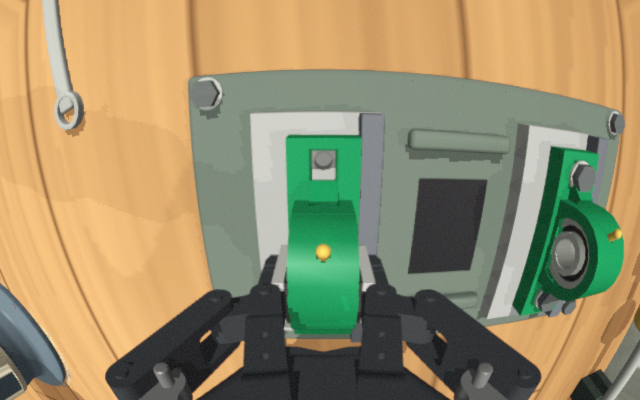

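The foot is against the ledge, and the tapped hole at (323,160) shows inside the slot (rows ~150-181). I check the y fit by intersecting those rays with their planes.

```bash
python3 - <<'E'
from h import *
f=dict(np.load("w5.npz")); im=f["image"]; hsv=cv2.cvtColor(im,cv2.COLOR_RGB2HSV).astype(int)
def ray(u,v,z):
    d=np.array([u-f["cx"],v-f["cy"]]); r=np.hypot(*d); t=r/f["fx"]; c=np.array([*(d/r*np.sin(t)),np.cos(t)])@f["R"]; C=-f["R"].T@f["t"]
    P=C+c*(z-C[2])/c[2]-home; return np.round([P@ex*1e3,P@ey*1e3],1)
b=np.zeros((400,640),bool); b[140:190,300:346]=1
g=(hsv[...,0]>50)&(hsv[...,0]<85)&(hsv[...,1]>110)
k,l,s,c=cv2.connectedComponentsWithStats((b&~g).astype(np.uint8)); i=1+s[1:,4].argmax(); x,y,w,h=s[i,:4]; print("slot box",x,y,w,h)
print("slot far/near edges at foot top: ",ray(323,y-.5,.0455),ray(323,y+h-.5,.0455))
S=l==i
d=S&(hsv[...,2]<135); print(im[y:y+h,323].mean(1).round().tolist())
print(im[160,x:x+w].mean(1).round().tolist())
for r in (151,155,160,164,168): print(r,ray(323,r,.030))
E
```

```text
slot box 311 150 25 31
slot far/near edges at foot top:  [-0.3 56.9] [-0.3 40.8]
[105.0, 119.0, 128.0, 135.0, 140.0, 139.0, 139.0, 140.0, 139.0, 138.0, 140.0, 138.0, 137.0, 138.0, 139.0, 125.0, 100.0, 84.0, 89.0, 119.0, 169.0, 196.0, 198.0, 196.0, 196.0, 197.0, 195.0, 196.0, 191.0, 156.0, 116.0]
[102.0, 127.0, 131.0, 121.0, 113.0, 137.0, 139.0, 141.0, 139.0, 139.0, 141.0, 138.0, 140.0, 139.0, 139.0, 139.0, 139.0, 136.0, 137.0, 130.0, 118.0, 113.0, 122.0, 118.0, 95.0]
151 [-0.3 53.4]
155 [-0.3 51.1]
160 [-0.3 48.3]
164 [-0.3 46. ]
168 [-0.3 43.7]
```

The y fit is within about 1 mm. I settle it lightly on the seat and build the push to 12 N.

```bash
python3 - <<'E'
from plant import robot
from h import *
A=[np.pi,0,np.deg2rad(85.6)]
z=.0667; x=.0008
for _ in range(14):
    robot.move_straight(home+x*ex+[0,0,z],vel=.02,attitude=A); robot.sleep(.15); o=st(robot,3)
    if o[2]<-2.5 and z>.0659: z-=.0002
    elif o[0]>-11: x+=.0003
    elif o[0]<-13.5: x-=.0002
    else: break
for _ in range(4): robot.sleep(.4); st(robot,3)
E
```

```text
t20.83 F' [-5.4  -0.51 -3.98] p' 0.16 -0.09 66.53 rot [-3.1402e+00  2.0000e-04  1.4944e+00] op 0.345 gf 60.0
t21.33 F' [-5.33 -0.26 -3.8 ] p' 0.13 -0.04 66.34 rot [-3.1401e+00  1.0000e-04  1.4944e+00] op 0.343 gf 60.1
t21.83 F' [-6.07 -0.44 -1.74] p' 0.17 0.01 66.29 rot [-3.1401 -0.      1.4944] op 0.343 gf 60.4
t22.33 F' [-6.73 -0.21 -0.47] p' 0.18 0.03 66.31 rot [-3.1394e+00 -1.0000e-04  1.4945e+00] op 0.345 gf 60.4
t22.83 F' [-7.09 -0.14  0.1 ] p' 0.22 0.02 66.31 rot [-3.1387e+00 -2.0000e-04  1.4946e+00] op 0.346 gf 60.5
t23.33 F' [-7.96 -0.67  0.86] p' 0.24 -0.01 66.32 rot [-3.1381e+00 -2.0000e-04  1.4946e+00] op 0.347 gf 60.6
t23.83 F' [-8.42 -0.61  2.04] p' 0.26 0.01 66.35 rot [-3.1374e+00 -3.0000e-04  1.4947e+00] op 0.345 gf 60.7
t24.33 F' [-9.44 -0.53  2.9 ] p' 0.31 -0.01 66.36 rot [-3.1367e+00 -4.0000e-04  1.4947e+00] op 0.345 gf 60.8
t24.83 F' [-10.39  -0.92   3.57] p' 0.32 0.0 66.35 rot [-3.1361e+00 -4.0000e-04  1.4949e+00] op 0.348 gf 60.9
t25.33 F' [-11.38  -1.03   5.48] p' 0.34 -0.03 66.36 rot [-3.1354e+00 -5.0000e-04  1.4949e+00] op 0.346 gf 61.1
t25.83 F' [-10.92  -0.33   4.76] p' 0.37 0.01 66.37 rot [-3.1355e+00 -5.0000e-04  1.4949e+00] op 0.344 gf 61.1
t26.33 F' [-10.62  -1.03   4.96] p' 0.36 0.0 66.38 rot [-3.1354e+00 -5.0000e-04  1.4949e+00] op 0.343 gf 61.1
t26.83 F' [-10.49  -0.53   4.64] p' 0.39 0.0 66.38 rot [-3.1355e+00 -5.0000e-04  1.4950e+00] op 0.343 gf 61.1
t27.33 F' [-10.47  -0.48   4.63] p' 0.36 -0.01 66.38 rot [-3.1355e+00 -5.0000e-04  1.4949e+00] op 0.342 gf 61.1
```

The seat load now hides part of the push in friction. I'll trim it to Fz≈-2 with 12.5 N on x, then hold.

```bash
python3 - <<'E'
from plant import robot
from h import *
A=[np.pi,0,np.deg2rad(85.6)]
z=.0665; x=.0029
for _ in range(14):
    robot.move_straight(home+x*ex+[0,0,z],vel=.02,attitude=A); robot.sleep(.15); o=st(robot,3); print(round(z*1e3,2),round(x*1e3,2))
    if o[2]>-.8: z+=.00015
    elif o[2]<-4: z-=.0001
    if o[0]>-11.8: x+=.0003
    elif o[0]<-13.3: x-=.0002
    elif -4<=o[2]<=-.8: break
for _ in range(4): robot.sleep(.5); st(robot,3)
E
```

```text
t27.83 F' [-9.76 -0.81  3.01] p' 0.36 -0.01 66.37 rot [-3.1355e+00 -2.0000e-04  1.4949e+00] op 0.348 gf 60.7
66.5 2.9
t28.33 F' [-10.37  -0.43   1.85] p' 0.39 -0.01 66.4 rot [-3.135e+00 -2.000e-04  1.495e+00] op 0.345 gf 60.7
66.65 3.2
t28.83 F' [-10.7   -0.22   1.71] p' 0.41 -0.03 66.4 rot [-3.1344 -0.      1.4952] op 0.340 gf 60.7
66.8 3.5
t29.33 F' [-10.98  -0.5    1.32] p' 0.45 -0.05 66.42 rot [-3.1339e+00  1.0000e-04  1.4953e+00] op 0.342 gf 60.6
66.95 3.8
t29.83 F' [-11.14  -0.73   0.74] p' 0.46 -0.01 66.43 rot [-3.1333e+00  2.0000e-04  1.4954e+00] op 0.347 gf 60.6
67.1 4.1
t30.33 F' [-11.11  -0.43   0.74] p' 0.48 -0.01 66.45 rot [-3.1327e+00  3.0000e-04  1.4955e+00] op 0.343 gf 60.6
67.25 4.4
t30.83 F' [-11.5   -0.41  -0.15] p' 0.51 -0.03 66.47 rot [-3.1321e+00  3.0000e-04  1.4955e+00] op 0.343 gf 60.5
67.4 4.7
t31.33 F' [-11.47   0.42  -0.58] p' 0.51 -0.03 66.48 rot [-3.1315e+00  4.0000e-04  1.4955e+00] op 0.345 gf 60.4
67.55 5.0
t31.83 F' [-12.18  -0.08  -1.6 ] p' 0.54 -0.04 66.49 rot [-3.1309e+00  5.0000e-04  1.4956e+00] op 0.344 gf 60.4
67.7 5.3
t32.43 F' [-12.43  -0.14  -1.32] p' 0.56 -0.03 66.51 rot [-3.1310e+00  5.0000e-04  1.4955e+00] op 0.348 gf 60.4
t33.03 F' [-12.3   -0.42  -1.16] p' 0.57 -0.04 66.5 rot [-3.1310e+00  5.0000e-04  1.4955e+00] op 0.344 gf 60.4
t33.63 F' [-12.22  -0.31  -1.63] p' 0.57 -0.04 66.5 rot [-3.1310e+00  5.0000e-04  1.4955e+00] op 0.339 gf 60.4
t34.23 F' [-12.42   0.45  -1.54] p' 0.53 -0.05 66.49 rot [-3.1309e+00  5.0000e-04  1.4955e+00] op 0.344 gf 60.4
```

```bash
python3 - <<'E'
from plant import robot
from h import *
f=robot.grab_frame("wrist"); W=fcloud(f); hsv=cv2.cvtColor(f["image"],cv2.COLOR_RGB2HSV).astype(int)
g=(hsv[...,0]>50)&(hsv[...,0]<85)&(hsv[...,1]>110); g[:,420:]=0
P=W[g&(W[...,2]>.040)&(W[...,2]<.050)]; print(rect(P[:,:2]),np.median(P[:,2]),np.round([(rect(P[:,:2])[0]-home[:2])@ex[:2],(rect(P[:,:2])[0]-home[:2])@ey[:2]],4))
st(robot); print(robot.close_job())
E
```

```text
(array([0.49707153, 0.17241119]), (127.27186584472656, 37.850765228271484), 85.64640808105469) 0.04517334171831056 [-0.0001 -0.0006]
t34.48 F' [-11.94  -0.2   -1.17] p' 0.52 -0.02 66.48 rot [-3.1309e+00  5.0000e-04  1.4956e+00] op 0.347 gf 60.4
the job is handed in; nothing more can be done
None
```

The green bearing is flat on the bare seat, square against the ledge and within about 1 mm of home by my camera measurements; the arm is still gripping and pushing it at about 12 N by the wrist sensor, and the job was handed in at about 34.5 s (no verdict came back).

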